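# Snap the black counter sign onto its stand

## Robot

A 7-joint arm with a two-finger parallel gripper is mounted at the origin on a cart in front of the work surface, level with it; the furniture and walls round the work are solid. World frame = base frame: x ahead of the robot, y to its left, z up, the work surface at z = 0. Lengths are in m, angles in rad, forces in N, time in s.
With the tool pointing down it reaches from about 0.4 to 0.85 m from the base axis. Payload 4.5 kg.
Tool frame: the origin (TCP) lies at the very end of the fingers, on their centre line; the grasp point (between the pads) lies manip.grip_depth behind it (manip.grip_depth is the distance from the TCP to the grasp point, in m); z points along the fingers, y is the line along which they close (so a half turn about z gives the same grasp; the last joint's range is limited). The gripper opens to 85 mm and grips with 20 to 120 N. Pads are 22 mm wide; open, the fingers measure 114 mm over their backs; the gripper's body (76 mm by 85 mm) begins 54 mm behind the grasp point. The pads swing forward as they close: fully open they stand 13 mm farther back than shut.
Start: joints at [-1.312, 0.689, -0.195, 1.565, 0.157, 0.902, -0.215], TCP at [0.139, 0.609, 0.231] pointing down, gripper open.
Joint ranges: [-3.01, 3.01], [-0.46, 2.08], [-1.47, 1.51], [0.13, 2.56], [-1, 4.14], [0.04, 2.09], [-2.66, 2.66]. Speed limits (rad/s): [2.57, 2.57, 3.14, 3.14, 3.14, 3.14, 3.14].

## Interface

Orientations are given as a unit quaternion [x, y, z, w].
In Python, from station import manip, grip, kin, cams, job_done, status gives the robot as it stands. The module is installed in compiled form; this text tells all that it offers. Calls block until the motion is done:
- manip.move_pose(position, orientation): joint-space move of the TCP to a pose.
- manip.move_linear(position, orientation=None, max_speed=0.15, stop_force=None): straight line of the TCP; orientation=None keeps the orientation; max_speed is the mean speed in m/s. With stop_force (N) it stops when the force on the tool has changed by that much, and returns True; else False.
- manip.movej(angles): joint-space move.
- grip(opening, effort=None): finger opening in m; effort is the grip in N (None keeps the last); returns when the fingers have stopped.
- manip.sleep(seconds).
- kin.ik(position, orientation): joint angles nearest the present ones, or None.
- cams.get_image(name): name is "scene" or "top" or "wrist"; returns the picture (384x512x3 uint8, blue, green, red); there is no depth.
- cams.camera_model(name): a dict with "fx", "fy", "cx", "cy" (pixels), "rvec" (rotation vector, rad) and "tvec" (3), from world to camera coordinates, as OpenCV has them. Camera axes: x right, y down, z forward; pixel columns grow to the right and rows downward; lengths in m; the calibration is good to about 2 mm. A picture is of the moment at which its call begins: read the wrist's pose just before it. camera_model takes no time and is no camera call; for the wrist camera it gives the pose at the moment of the call.
A pose or a line that the arm cannot do raises manip.MotionError and nothing moves.
- job_done(): hands the job in; it is judged then, once.
Readings, each from a call of its own:
- status.get_t(): time.
- status.get_q(): joint angles.
- status.get_qvel(): joint speeds.
- status.get_joint_efforts(): joint torques, N m.
- status.get_tool_pos(): TCP position.
- status.get_eef_rot(): TCP orientation.
- status.get_wrist_force(): force on the tool from outside, world axes, zero at the start.
- status.get_ft_torque(): the same for the moment, N m.
- status.get_finger_gap(): finger opening in m.
- status.get_grip_force(): force on a finger pad.
Only numpy, scipy, OpenCV 4.12 (cv2) and the standard library are available. Lean on these libraries where they do the work, as an engineer would, in place of code of your own. Each camera call takes 0.05 s, during which the arm holds its last target. There are 200 camera calls.

## Task

Put up the counter sign with the black board: slide its square tube all the way down over the stub of the stand, hole on the same side as the brass spring button, until the tube sits on the foot and the button pops out through the hole. Then let go of it; leave the sign with the white board standing where it is.

Things in the scene. Friction and masses are not known exactly. Their poses are not given: they have to be found in the camera images.
- black_sign: sign to put up, 0.25 kg: upright square aluminium tube, 40 mm outside, 34 inside, 80 long, open below, black cap to 84 mm; above it a wood-framed black board 10 thick (x), 90 wide (y), 84 to 146 mm up: grasp it across x, 115 mm up. Origin: centre of the tube's lower end, z up. One 22 mm hole in the -x wall, 24 mm up, at the start towards the robot within 20 degrees.
- stand: dark round foot, 104 mm wide, 16 high, fixed, with an aluminium stub 30 mm square (corners cut) up to 54 mm, then tapering to 9 mm wide at 74 mm. Origin: centre of the foot's underside, z up. The stub's -x face, with the button, is towards the robot within 20 degrees. Tube home: its lower end on the foot, its origin 16 mm above this one, axes parallel.
- button (a joint): brass spring button, a blunt cone 18 mm wide, standing 7.5 mm out of the stub's -x face, centre 40 mm above the stand's origin. 0 = fully out, up to 0.0078 m = pushed in. The tube's rim pushes it in from 33 mm above home when pressed down with some 5 to 12 N (more than the sign's weight); it springs out through the hole in the last 10 mm.
- white_sign: the other sign, to be left alone: same tube and size, but a white board. Origin and axes as for the black one. It stands on the worktop; either sign may be left or right of the stand.
Things that resemble listed ones, but are neither listed nor needed, are in the scene too. Leave any blue look-alike of the stand alone.

How it is judged:
On the way, in this order (a step that is already met when the one before it is completed fails the run):
1. the black sign is lifted off the worktop (height (world z) of black_sign above 0.04 m), for 0.1 s.
2. its tube is over the stub and has pushed the spring button in (value of joint button above 0.0025 m and horizontal distance between black_sign and stand below 0.015 m), for 0.02 s.
At the end, for the whole second after the job is handed in: the black sign's tube is home on the foot (within 5 mm in height, 8 mm sideways), upright within 7 degrees, in line with the stand within 17 degrees, the button out through the hole (within 2 mm), the sign at rest; the white sign upright (7 degrees) within 30 mm of its start (horizontal distance between black_sign and stand below 0.008 m and z of black_sign in the frame of stand between 0.012 and 0.021 m and angle between the x axis of black_sign and the x axis of stand, either way round below 0.3 rad and angle between each of black_sign, white_sign's own z axis and vertical below 0.12 rad and value of joint button below 0.002 m and linear speed of black_sign below 0.02 m/s and distance of white_sign from where it was at the start of the episode below 0.03 m); the robot touches nothing.
It fails at once if the white sign is knocked over or pushed away (more than 30 mm or 17 degrees) (distance of white_sign from where it was at the start of the episode above 0.03 m or angle between white_sign's own z axis and vertical above 0.3 rad).
It also fails if it takes over 40 s, if anything falls off the work surface, if the arm or the gripper's body presses on something with over 40 N, if the wrist force passes 120 N, or if a joint passes its speed limit or range.

## Working session

There is one attempt and no reset: what is moved stays moved. The work goes in short steps, each a Python script; the robot and the scene stay as the last script left them, time stands still between calls to the robot, and variables do not carry over. Pictures are saved under pics/ and viewed, at most 10 in all, crops included, and the job is handed in when it is done.

```bash
mkdir -p pics
cat > h.py <<'E'
import numpy as np, cv2
from station import manip, grip, kin, cams, job_done, status
def model(n):
    m=cams.camera_model(n); K=np.array([[m['fx'],0,m['cx']],[0,m['fy'],m['cy']],[0,0,1.]])
    R=cv2.Rodrigues(np.array(m['rvec'],float))[0]; return K,R,np.array(m['tvec'],float).ravel()
def plane(M,uv,z):
    K,R,t=M; d=R.T@np.linalg.inv(K)@np.array([uv[0],uv[1],1.]); c=-R.T@t
    return c+d*(z-c[2])/d[2]
def proj(M,p):
    K,R,t=M; q=K@(R@np.array(p,float)+t); return q[:2]/q[2]
E
python3 - <<'E'
from h import *
for n in ("scene","top"):
    cv2.imwrite(f"pics/{n}0.png",cams.get_image(n)); M=model(n); print(n,M[0][0,0],-M[1].T@M[2],M[1][2])
print(manip.grip_depth,status.get_eef_rot(),status.get_t())
E
```

```text
scene 377.31690802692833 [ 0.10934261 -0.42108041  0.69740662] [ 0.40461599  0.52419766 -0.74933485]
top 458.2348310900434 [0.37999852 0.0114264  1.2193024 ] [ 0.059726    0.01076389 -0.99815677]
0.0187 [ 1.12106718e-01  9.93695831e-01 -8.24073531e-04 -2.41358838e-05] 0.1
```

View pics/scene0.png

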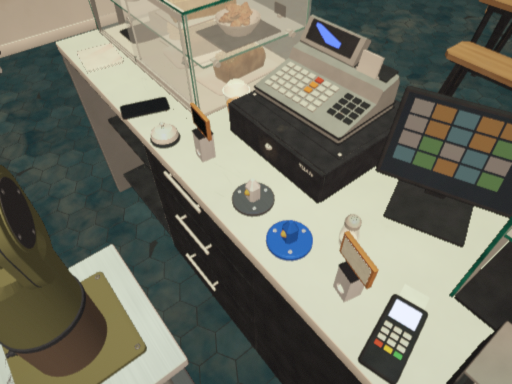

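View pics/top0.png

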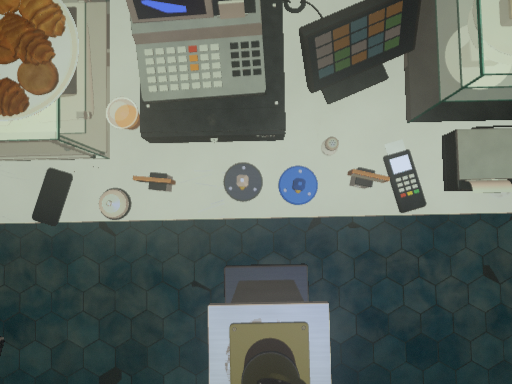

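Scene view: the sign at left (203,135) seems to have a black board, the one at right (352,265) a pale board. The dark stand is at (253,197) and the blue look-alike at (290,238). In the top view the left sign is at (155,181), the right one at (367,177), the dark foot at (243,182) and the blue one at (298,185). I'll choose the left sign and the dark foot, and check them in a close crop.

Run:
```python
from h import *
s=cv2.imread("pics/scene0.png"); t=cv2.imread("pics/top0.png")
c=lambda im,u,v,w,h,k: cv2.resize(im[v:v+h,u:u+w],None,fx=k,fy=k,interpolation=cv2.INTER_CUBIC)
a=np.hstack([c(s,175,95,60,75,4),c(s,225,170,60,75,4),c(s,325,230,60,75,4)])
b=np.hstack([c(t,125,155,60,50,4),c(t,215,157,60,50,4),c(t,340,155,60,50,4)])
cv2.imwrite("pics/crop1.png",np.vstack([a,b]))
```

```text
(no output)
```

View pics/crop1.png

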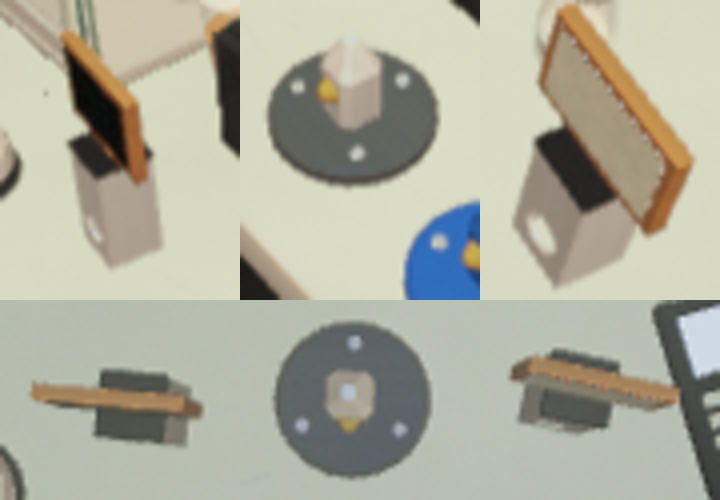

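The crop confirms it: the left sign has the black board and its hole faces the robot; the right one has the white board. The dark foot at (243,182) has the brass button facing the robot. Next I'll take rough positions from the top view.

```bash
cat > meas.py <<'E'
from h import *
def board(M,im,box,zs=(0.146,)):
    u,v,w,h=box; hsv=cv2.cvtColor(im[v:v+h,u:u+w],cv2.COLOR_BGR2HSV)
    m=cv2.inRange(hsv,(5,90,90),(22,255,255)); n,l,st,_=cv2.connectedComponentsWithStats(m)
    m=(l==1+np.argmax(st[1:,4])).astype(np.uint8); ys,xs=np.nonzero(m)
    pts=np.array([plane(M,(x+u,y+v),zs[0])[:2] for x,y in zip(xs,ys)],np.float32)
    return cv2.minAreaRect(pts),len(xs)
E
python3 - <<'E'
from meas import *
im=cv2.imread("pics/top0.png"); M=model("top")
for b in ((125,155,60,50),(340,155,60,50)): print(board(M,im,b))
g=im[157:207,215:270].max(2); m=(g<115).astype(np.uint8)
cs,_=cv2.findContours(m,0,2); c=max(cs,key=cv2.contourArea)
e=cv2.minEnclosingCircle(c); u=(e[0][0]+215,e[0][1]+157); p=plane(M,u,0.016); print(e,p, plane(M,(u[0]+e[1],u[1]),.016)-p)
hsv=cv2.cvtColor(im[157:207,215:270],cv2.COLOR_BGR2HSV); y=cv2.inRange(hsv,(18,120,100),(35,255,255)); ys,xs=np.nonzero(y)
print(len(xs),plane(M,(xs.mean()+215,ys.mean()+157),.04))
W=model("wrist"); print(-W[1].T@W[2],W[1][2],W[0][0,0])
E
```

```text
(((0.4720114767551422, 0.26601213216781616), (0.09578175842761993, 0.01097581535577774), 83.95967102050781), 165)
(((0.4714696705341339, -0.24505500495433807), (0.08872320502996445, 0.01151779480278492), 76.06822967529297), 152)
((27.545454025268555, 24.636363983154297), 19.18277931213379) [0.47153987 0.06042649 0.016     ] [-0.00113115 -0.05051505  0.        ]
3 [0.45328906 0.06118048 0.04      ]
[0.06134351 0.62804008 0.37304877] [ 0.30501585 -0.07123222 -0.94967958] 339.9305542556309
```

```bash
cat >> h.py <<'E'
from scipy.spatial.transform import Rotation as Rn
def ori(yaw,s):   # fingers close along sign x (yaw); s=+1: camera on +y side, -1: on -y side
    y=s*np.array([np.cos(yaw),np.sin(yaw),0]); z=np.array([0,0,-1.]); return Rn.from_matrix(np.c_[np.cross(y,z),y,z]).as_quat()
E
python3 - <<'E'
from h import *
for s in (1,-1):
    for p in ([.30,.3,.3],[.472,.266,.27],[.472,.266,.096],[.4715,.0604,.3],[.4715,.0604,.112]):
        q=kin.ik(p,ori(-.1,s)); print(s,p,None if q is None else np.round(q,2))
M=model("top")
for uv in ((108,158),(62,135),(285,140),(142,140)): print(uv,plane(M,uv,0)[:2],plane(M,uv,.1)[:2])
E
```

```text
1 [0.3, 0.3, 0.3] [-1.02  0.33  0.18  2.05 -0.08  0.77 -0.89]
1 [0.472, 0.266, 0.27] [-0.69  0.53  0.14  1.78 -0.1   0.84 -0.6 ]
1 [0.472, 0.266, 0.096] [-0.62  0.79  0.04  1.94 -0.06  0.42 -0.64]
1 [0.4715, 0.0604, 0.3] [-0.32  0.4   0.14  1.92 -0.08  0.83 -0.24]
1 [0.4715, 0.0604, 0.112] [-0.23  0.71  0.01  2.12 -0.03  0.31 -0.29]
-1 [0.3, 0.3, 0.3] [-0.35  0.4  -0.78  2.02  0.37  0.86  1.71]
-1 [0.472, 0.266, 0.27] [-0.15  0.61 -0.75  1.75  0.49  0.97  1.95]
-1 [0.472, 0.266, 0.096] [-0.24  0.85 -0.61  1.92  0.81  0.64  1.67]
-1 [0.4715, 0.0604, 0.3] [ 0.26  0.47 -0.73  1.89  0.39  0.93  2.39]
-1 [0.4715, 0.0604, 0.112] [ 0.18  0.78 -0.66  2.1   0.92  0.58  1.88]
(108, 158) [0.54452523 0.42142116] [0.53103172 0.38779581]
(62, 135) [0.60983134 0.54588281] [0.5909818  0.50204985]
(285, 140) [ 0.58210463 -0.05495628] [ 0.56552908 -0.04951196]
(142, 140) [0.59113938 0.32948063] [0.57382285 0.3033957 ]
```

Run:
```python
from h import *
import pickle
o=ori(-.06,1)
manip.move_pose([.35,.3,.3],o); manip.move_pose([.4715,.06,.22],o)
M1=model("wrist"); a=cams.get_image("wrist")
manip.move_pose([.472,.266,.27],ori(-.1,1)); M2=model("wrist"); b=cams.get_image("wrist")
pickle.dump((M1,M2),open("m.pkl","wb")); cv2.imwrite("pics/w1.png",a); cv2.imwrite("pics/w2.png",b)
cv2.imwrite("pics/w12.png",cv2.resize(np.vstack([a,b]),None,fx=.78,fy=.78)); print(status.get_t(),status.get_wrist_force())
```

```text
3.5583 [ 7.23632391e-02 -1.04897698e+00  7.11591245e-05]
```

View pics/w12.png

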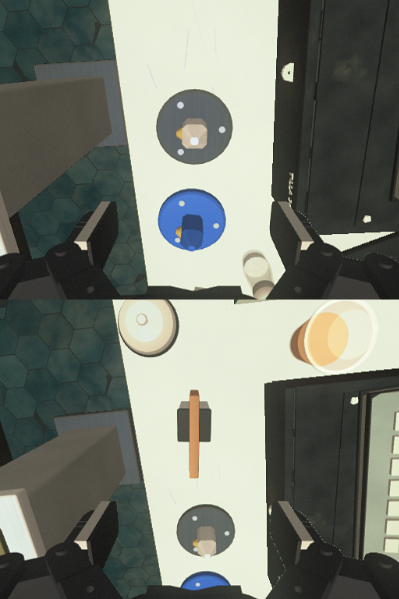

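w1 (full-size pixels): the dark stand is at (249,164) with the button on its left, which is the −x side, and bolts at (231,135), (285,167) and (232,195). w2: the board is edge-on, from (249,117) to (249,228), with the black cap at (249,157). I'll refine from these.

Run:
```python
from meas import *
import pickle
M1,M2=pickle.load(open("m.pkl","rb")); a=cv2.imread("pics/w1.png"); b=cv2.imread("pics/w2.png")
# stand
u0,v0=190,105; c=a[v0:v0+115,u0:u0+120]; hsv=cv2.cvtColor(c,cv2.COLOR_BGR2HSV)
m=((c.max(2)<125)&(hsv[...,1]<90)).astype(np.uint8); cs,_=cv2.findContours(m,0,1); k=cv2.convexHull(max(cs,key=cv2.contourArea))[:,0]
P=np.array([plane(M1,(x+u0,y+v0),.016)[:2] for x,y in k],np.float32); print("foot",cv2.fitEllipse(P), cv2.minEnclosingCircle(P))
f=np.zeros(m.shape,np.uint8); cv2.fillConvexPoly(f,k,1)
n,l,st,ce=cv2.connectedComponentsWithStats(((c.min(2)>150)&(f>0)).astype(np.uint8))
for i in range(1,n):
    if st[i,4]>8: print("bright",st[i],plane(M1,ce[i]+(u0,v0),.017)[:2],plane(M1,ce[i]+(u0,v0),.074)[:2])
y=cv2.inRange(hsv,(15,120,90),(35,255,255))&(f*255); n,l,st,ce=cv2.connectedComponentsWithStats(y); i=1+np.argmax(st[1:,4])
print("button",st[i],plane(M1,ce[i]+(u0,v0),.04)[:2])
# sign
print("board w2",board(M2,b,(215,105,80,135)))
u0,v0=215,105; c=b[v0:v0+115,u0:u0+75]; hsv=cv2.cvtColor(c,cv2.COLOR_BGR2HSV)
m=(c.max(2)<75).astype(np.uint8); ys,xs=np.nonzero(m); print(len(xs),xs.min()+u0,xs.max()+u0,ys.min()+v0,ys.max()+v0)
P=np.array([plane(M2,(x+u0,y+v0),.084)[:2] for x,y in zip(xs,ys)],np.float32); print("cap",cv2.minAreaRect(P))
```

```text
foot ((0.4723600745201111, 0.062153592705726624), (0.10118512809276581, 0.10219509154558182), 175.9793243408203) ((0.4721010625362396, 0.06231319159269333), 0.05127657577395439)
bright [37 25  9  9 59] [0.45610565 0.09433472] [0.45945005 0.10238297]
bright [ 44  55  31  30 877] [0.47185268 0.05146157] [0.47260061 0.06657904]
bright [91 57  8  8 53] [0.50931362 0.05881429] [0.50388473 0.07271939]
bright [38 86  8  8 49] [0.45187553 0.03053012] [0.45591742 0.04909891]
button [36 59  7 15 75] [0.45355988 0.06224881]
board w2 (((0.47309765219688416, 0.27394795417785645), (0.09359382838010788, 0.010234495624899864), 83.82948303222656), 1350)
160 227 269 140 181
cap ((0.4727841913700104, 0.27155590057373047), (0.041214749217033386, 0.041150301694869995), 84.16048431396484)
```

Run:
```python
from h import *
o=ori(-.105,1); p=[.4729,.2715]
manip.move_pose([*p,.2],o); print(manip.move_linear([*p,.0963],max_speed=.1,stop_force=12))
grip(0,80); print(status.get_finger_gap(),status.get_grip_force(),status.get_tool_pos())
manip.move_linear([*p,.21],max_speed=.12)
s=[.4723,.0617]; manip.move_linear([*s,.21],ori(-.062,1),max_speed=.15)
print(status.get_t(),status.get_tool_pos(),status.get_finger_gap(),status.get_wrist_force())
import pickle
M=model("wrist"); w=cams.get_image("wrist"); pickle.dump(M,open("m3.pkl","wb")); sc=cams.get_image("scene"); tp=cams.get_image("top")
cv2.imwrite("pics/w3.png",w);cv2.imwrite("pics/s3.png",sc);cv2.imwrite("pics/t3.png",tp)
cr=cv2.resize(sc[90:230,195:315],None,fx=3.5,fy=3.5,interpolation=2); cv2.imwrite("pics/c3.png",np.hstack([cr,cv2.resize(w[60:340,150:350],(350,490))]))
```

```text
False
0.009364866246118814 78.32218050956726 [0.47288263 0.2715844  0.09647945]
8.45 [0.47235415 0.06270744 0.20997314] 0.009407781666069781 [-0.53704875  0.91615948 -1.39034133]
```

View pics/c3.png

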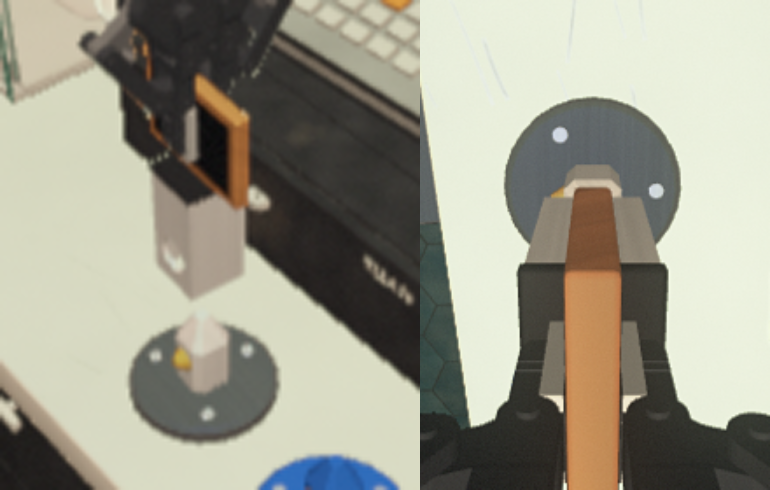

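The wrist view shows the tube square-on above the stub, button and hole both on −x (left). The cap's far edge is at full pixel v≈211 (u 207 to 291), and the tube's lower rim is at v≈173. The scene crop agrees. Next I'll get the in-hand y offset and tilt from those edges.

Run:
```python
from h import *
import pickle
M=pickle.load(open("m3.pkl","rb")); t=status.get_tool_pos(); print(t, status.get_wrist_force()); b=t[2]-.0963
im=cv2.imread("pics/w3.png"); g=im[...,1].astype(int)
for u in (215,282): # cap rear edge and tube rear-bottom edge by strongest gradient
    col=g[150:230,u-2:u+3].mean(1); d=np.diff(col); e=np.argsort(-abs(d))[:4]+150.5; print("u",u,e,np.round(d[(e-150.5).astype(int)]))
for uv,z in (((207,211.5),b+.084),((291,211.5),b+.084),((211,173),b),((279,173),b)): print(uv,plane(M,uv,z))
# bolts seen again
for uv in ((150+(560-420)*.5714,60+134*.5714),(150+(656-420)*.5714,60+191*.5714)): print("bolt",plane(M,uv,.017))
```

```text
[0.47230808 0.06251099 0.20994876] [ 0.83883501 -0.08711371 -1.71659592]
u 215 [209.5 210.5 208.5 214.5] [-60. -34.   7.   5.]
u 282 [209.5 164.5 172.5 210.5] [-61.  50. -45. -31.]
(207, 211.5) [0.4537636  0.08537637 0.19764876]
(291, 211.5) [0.4946609  0.08285699 0.19764876]
(211, 173) [0.44677202 0.08319655 0.11364876]
(279, 173) [0.4959773  0.0801703  0.11364876]
bolt [0.45655226 0.0943298  0.017     ]
bolt [0.50953606 0.05805137 0.017     ]
```

Run:
```python
from h import *
s=[.4720,.0617]
for z in (.172,.15,.135,.12,.110):
    r=manip.move_linear([*s,z],max_speed=.04,stop_force=30); print(z,r,np.round(status.get_tool_pos(),4),np.round(status.get_wrist_force(),1),status.get_finger_gap())
    if r: break
print(status.get_t())
sc=cams.get_image("scene"); w=cams.get_image("wrist")
cr=cv2.resize(sc[90:230,195:315],None,fx=3.5,fy=3.5,interpolation=2); cv2.imwrite("pics/c4.png",np.hstack([cr,cv2.resize(w[60:340,150:350],(350,490))]))
```

```text
0.172 False [0.4722 0.0617 0.1722] [ 0.3  0.7 -1.5] 0.008603639497936433
0.15 False [0.472  0.0617 0.1499] [ 0.  -0.1 -0.7] 0.009217114237533077
0.135 False [0.4707 0.0616 0.1343] [-2.3  1.  -5.8] 0.008829415053961127
0.12 False [0.4712 0.0616 0.1191] [ -3.2   0.6 -12.3] 0.00905139224101335
0.11 True [0.474  0.0618 0.1124] [-1.2  0.7  8.4] 0.009027038779267775
11.725
```

View pics/c4.png

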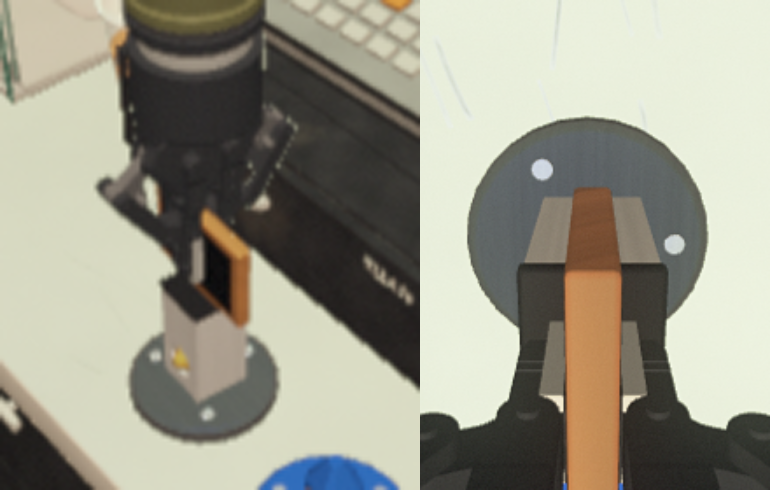

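The tube stopped at TCP z 0.1124, against 0.1123 expected for home, and the brass button shows through the hole at crop pixel (180,358). I'll release, retreat and check.

Run:
```python
from h import *
grip(.07); p=status.get_tool_pos(); manip.move_linear([p[0],p[1],.30],max_speed=.12); manip.sleep(.3)
print(status.get_t(),status.get_wrist_force())
sc=cams.get_image("scene"); w=cams.get_image("wrist")
cr=cv2.resize(sc[90:230,195:315],None,fx=3.5,fy=3.5,interpolation=2); cv2.imwrite("pics/c5.png",np.hstack([cr,cv2.resize(w[60:340,150:350],(350,490))]))
```

```text
14.4583 [ 0.40803905 -0.12133827 -0.78658968]
```

View pics/c5.png

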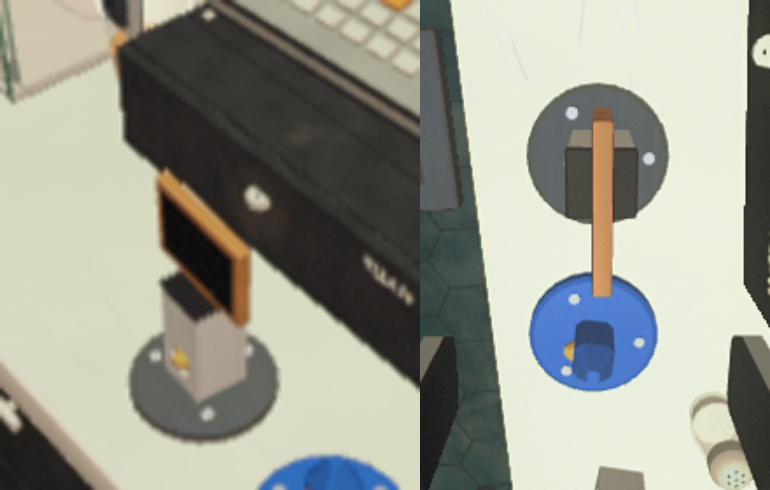

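The sign stands upright on the dark foot, the button shows in the hole at crop pixel (180,358), and the gripper is clear. I'm handing it in.

```bash
python3 -c "
from h import *
print(job_done())"
```

```text
the job is handed in; nothing more can be done
None
```

The black sign is on the stand, its tube seated on the foot with the brass button out through the hole and the gripper clear; the white sign was left alone, and I handed the job in (no verdict was returned).

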